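Draw the middle-length frame bar off the crate wall and file it in its rack row

TASK

Of the three blue mould-frame bars in the plywood crate, take out the middle-length one (125 mm), which lies tight against a crate wall: there is no room for a finger behind it, so slide it off the wall first with only a gentle press, so as not to score it. Lay it flat in the rack row that it fits lengthwise, between that row's end stops and side lips, and let go of it. Leave the other two bars in the crate, and do not disturb the cups, red bottle, phone or scissors on the table.

Things in the scene. Friction and masses are not known exactly. Their poses are not given: they have to be found in the camera images.
- bar_mid: Blue anodised aluminium bar, straight rectangular block, 125 mm long (its x) x 30 wide (y) x 10 high (z), about 100 g; origin at the centre of its underside, lying in the crate. The bar to take. Parallel to the crate's x, a long side 1 mm from one of the crate's +y and -y walls (which one varies): no room for a finger between.
- bar_mid_center (a point): Centre of the middle-length bar's volume.
- bar_short: Blue anodised aluminium bar, straight rectangular block, 100 mm long (its x) x 30 wide (y) x 10 high (z), about 80 g; origin at the centre of its underside, lying in the crate. Look-alike along the middle of the crate; stays in the crate.
- bar_short_center (a point): Centre of the short bar's volume.
- bar_long: Blue anodised aluminium bar, straight rectangular block, 150 mm long (its x) x 30 wide (y) x 10 high (z), about 120 g; origin at the centre of its underside, lying in the crate. Look-alike against the wall across the crate from the middle-length bar; stays in the crate.
- bar_long_center (a point): Centre of the long bar's volume.
- crate: Open plywood crate, 240 (x) x 232 (y) x 45 mm high outside, walls and floor 6 mm thick, so inside 228 x 220 mm with the floor 6 mm above the origin; origin at the centre of its underside. Fixed. Two round glitter pots, 32 mm across, 24 high, lie near the short bar's ends; they may be moved.
- rack: White rack board, 215 x 215 x 8 mm, fixed on the table, origin at the centre of its underside. The three rows stand on it side by side, 66 mm apart, parallel to its x, in an order that varies.
- row_short: Fixed pale wood row for the 100 mm bar. Plate 190 x 46 x 4 mm, origin at the centre of its underside, x along the row; the bar lies on the plate, 4 mm above the origin. End stops 14 mm above the origin, 108 mm clear between them. Side lips 20 mm long beside each end of the bar, 10 mm above the origin, 36 mm clear between; the middle is open at the sides for the fingers.
- row_mid: Fixed pale wood row for the 125 mm bar. Plate 190 x 46 x 4 mm, origin at the centre of its underside, x along the row; the bar lies on the plate, 4 mm above the origin. End stops 14 mm above the origin, 133 mm clear between them. Side lips 20 mm long beside each end of the bar, 10 mm above the origin, 36 mm clear between; the middle is open at the sides for the fingers.
- row_long: Fixed pale wood row for the 150 mm bar. Plate 190 x 46 x 4 mm, origin at the centre of its underside, x along the row; the bar lies on the plate, 4 mm above the origin. End stops 14 mm above the origin, 158 mm clear between them. Side lips 20 mm long beside each end of the bar, 10 mm above the origin, 36 mm clear between; the middle is open at the sides for the fingers.
- cup_a: White paper cup, 76 mm across, 90 mm high, standing on the table; origin at the centre of its foot.
- cup_b: Second white paper cup like the first.
- pigment: Small red pigment bottle with black cap, 28 mm across, 60 mm high, standing on the table; origin at the centre of its foot.
- phone: Black phone lying flat, 150 x 72 x 8 mm; origin at the centre of its underside.
- scissors: Scissors with blue handles lying flat, about 190 mm long (blades to +x), 10 mm high; origin at the pivot on the table.
Things that resemble listed ones, but are neither listed nor needed, are in the scene too. What is shaped like the bar_mid but purple or turquoise is not meant.

How it is judged:
By the outcome, as a careful person would: the job done as asked, in the order asked, and still so for the second after the job is handed in, with the robot touching nothing.
It also fails if it takes over 45 s, if anything falls off the work surface, if the arm or the gripper's body presses on something with over 40 N, if the wrist force passes 120 N, or if a joint passes its speed limit or range.

ROBOT

A 6-joint arm with a two-finger parallel gripper is mounted at the origin on the work surface. World frame = base frame: x ahead of the robot, y to its left, z up, the work surface at z = 0. Lengths are in m, angles in rad, forces in N, time in s.
With the tool pointing down it reaches from about 0.325 to 0.85 m from the base axis. Payload 15.5 kg.
Tool frame: the origin (TCP) lies at the centre of the arm's flange, where the gripper is bolted on; the fingertips stand 191 mm ahead of it and the grasp point (between the pads) lies 172 mm ahead of it; z points along the fingers, y is the line along which they close (so a half turn about z gives the same grasp; the last joint's range is limited). The gripper opens to 91 mm and grips with 3 to 60 N. Pads are 32 mm wide; open, the fingers measure 118 mm over their backs; the gripper's body (76 mm by 178 mm) begins 60 mm behind the grasp point.
Start: joints at [-1.423, 0.494, 1.345, -0, 1.302, -0.096], TCP at [0.15, -0.607, 0.405] pointing down, gripper open.
Joint ranges: [-2.91, 2.91], [-0.82, 2.16], [0.22, 2.67], [-1.22, 4.37], [0.12, 2.79], [-3.08, 3.08]. Speed limits (rad/s): [1.89, 1.89, 2.57, 3.01, 3.01, 3.01].

INTERFACE

Orientations are given as a unit quaternion [w, x, y, z].
In Python, from workcell import ctrl gives the robot as it stands.
- The arm moves only by the shell command python3 -m pendant 'ROWS' [FORCE]. ROWS is JSON, a list of rows, each an object with "rotation": the turn, a rotation vector about the tool's x, y, z in degrees, a list of three; "linear": the shift along the tool's x, y, z in cm, a list of three; "claw": the finger opening in cm, from 0 to 9.12. A call has 1 to 8 rows; each row is the pose to reach, as a shift and turn from the pose commanded when the call began, along the tool's axes at that moment; what a row does not reach only later rows make up. A row lasts 1/10 s, in which the tool goes at most 50 mm and 8.59 degrees, less where a joint would pass 70% of its speed; a pose out of reach is approached as far as the arm can. A call with a gripper value outside its range is refused whole. The fingers move at their own pace and stop on an object; FORCE is the grip in N (left out, the last holds). Time passes only in rows, so rows that repeat a pose let the fingers close. It gives the time, the measured TCP pose, the force, the opening and the grip force at its end, in the units of the state.
- ctrl.get_obs(): the state, without advancing time (a new reading comes with each control period).
- ctrl.camera(name): name is "scene" or "top" or "wrist"; returns a dict with "image" (384x512x3 uint8, blue, green, red), "fov_y" (degrees; the focal length in pixels is half the picture's height over the tangent of half this angle, whatever the lens; pixels are square), "cx", "cy" (the principal point, pixels), "T" (4x4, takes a point from camera to world coordinates). Camera axes: x right, y down, z forward; pixel columns grow to the right and rows downward; lengths in m; the calibration is good to about 2 mm. A picture is of the moment at which its call begins. There is no depth.
- ctrl.sign_off(): hands the job in; it is judged then, once.
The state is a dict: "clock": time; "q": joint angles; "qd": joint speeds; "joint_efforts": joint torques, N m; "tcp_pos": TCP position; "tcp_rot": TCP orientation; "wrist_force": force on the tool from outside, world axes, zero at the start; "moment": the same for the moment, N m; "opening": opening from 0.0 (shut) to 1.0 (fully open); "grasp_force": force on a finger pad.
Only numpy, scipy, OpenCV 4.12 (cv2) and the standard library are available. Lean on these libraries where they do the work, as an engineer would, in place of code of your own. Each camera call takes 0.05 s, during which the arm holds its last target. There are 200 camera calls.

## Working session

There is one attempt and no reset: what is moved stays moved. The work goes in short steps, Python scripts to look and compute and a shell command to move; the robot and the scene stay as the last step left them, time stands still between calls to the robot, and variables do not carry over. Pictures are saved under pics/ and viewed, at most 10 in all, crops included, and the job is handed in when it is done.

```bash
ls; mkdir -p pics
python3 - <<'E'
from workcell import ctrl
import cv2,numpy as np
for n in("top","scene"):
    c=ctrl.camera(n); cv2.imwrite(f"pics/{n}0.png",c["image"]); np.savez(f"{n}0.npz",**c); print(n,c["fov_y"],c["cx"],c["cy"],np.round(c["T"],3).tolist())
o=ctrl.get_obs(); print(o)
E
```

```text
pics
top 49.09574555485224 260.8241829266428 196.38126809657518 [[0.015, -0.997, 0.069, 0.455], [-1.0, -0.013, 0.025, -0.022], [-0.024, -0.07, -0.997, 1.313], [0.0, 0.0, 0.0, 1.0]]
scene 44.68205812962014 250.5303642505934 195.34295408034782 [[-0.499, 0.634, -0.59, 1.449], [0.866, 0.374, -0.331, 0.535], [0.011, -0.677, -0.736, 1.194], [0.0, 0.0, 0.0, 1.0]]
{'clock': 0.1, 'q': array([-1.42348301e+00,  4.94112289e-01,  1.34607355e+00,  1.15975904e-06,
        1.30253498e+00, -9.55293120e-02]), 'qd': array([ 3.33810273e-05, -7.58043583e-04,  5.94458179e-04,  8.79118512e-05,
        2.88305137e-03, -3.47107961e-04]), 'joint_efforts': array([ 4.70579471e-04, -8.80241060e+01, -3.82544124e+01,  7.11824675e-02,
        4.82525944e-02, -1.22565169e-05]), 'tcp_pos': array([ 0.15025362, -0.60652263,  0.40420175]), 'tcp_rot': array([-5.63907875e-04,  9.92637345e-01,  1.21123005e-01, -1.40447269e-05]), 'wrist_force': array([ 0.60217152, -0.02801257,  0.35846017]), 'moment': array([-0.0768    ,  0.06071566, -0.00965754]), 'grasp_force': 0.0, 'opening': 0.997887530787608}
```

View pics/top0.png

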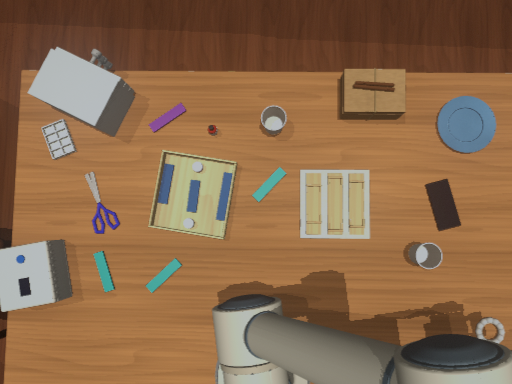

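View pics/scene0.png

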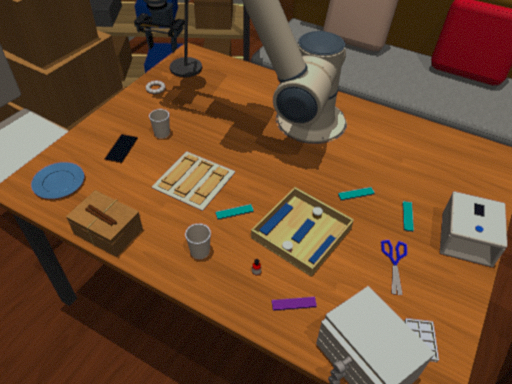

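Top view: the blue bars in the crate are at (166,184), (193,196) and (225,196). Lookalikes are purple at (167,118) and turquoise at (269,185), (104,271) and (164,275). By length, the left bar (166,184) should be the mid one and the right bar (225,196) the long one. The rack is at (335,204). Next I measure them and check a close crop.

```bash
cat > h.py <<'E'
import cv2,numpy as np
def ray(c,uv,z):
    im=c["image"]; f=im.shape[0]/2/np.tan(np.radians(float(c["fov_y"]))/2)
    uv=np.atleast_2d(np.asarray(uv,float)); T=c["T"]
    d=np.c_[(uv[:,0]-c["cx"])/f,(uv[:,1]-c["cy"])/f,np.ones(len(uv))]@T[:3,:3].T
    return (T[:3,3]+d*((z-T[2,3])/d[:,2])[:,None])[:,:2]
def proj(c,P):
    im=c["image"]; f=im.shape[0]/2/np.tan(np.radians(float(c["fov_y"]))/2)
    p=(np.atleast_2d(P)-c["T"][:3,3])@c["T"][:3,:3]
    return np.c_[p[:,0]/p[:,2]*f+c["cx"],p[:,1]/p[:,2]*f+c["cy"]]
def rects(c,lo,hi,z,box=None,amin=80):
    m=cv2.inRange(cv2.cvtColor(c["image"],cv2.COLOR_BGR2HSV),lo,hi)
    out=[]
    for k in cv2.findContours(m,cv2.RETR_EXTERNAL,cv2.CHAIN_APPROX_NONE)[0]:
        if cv2.contourArea(k)<amin: continue
        u,v=k[:,0].mean(0)
        if box and not(box[0]<u<box[2] and box[1]<v<box[3]): continue
        w=ray(c,k[:,0],z); r=cv2.minAreaRect((w*1000).astype(np.float32))
        (cx,cy),(a,b),t=r
        if b>a: a,b,t=b,a,t+90
        t=(t+90)%180-90
        print("px",round(u),round(v),"c mm",round(cx,1),round(cy,1),"L W",round(a,1),round(b,1),"ang",round(t,1)); out.append((cx,cy,a,b,t))
    return out
E
python3 - <<'E'
from h import *
c=dict(np.load("top0.npz"))
print("blue");rects(c,(105,100,40),(122,255,255),.016,(145,145,245,245))
print("rack white");rects(c,(0,0,150),(180,60,255),.008,(290,160,380,250),500)
print("wood");rects(c,(12,50,120),(35,255,255),.012,(295,165,375,245),100)
print("cratey");rects(c,(15,40,80),(40,255,255),.045,(145,145,245,245),500)
im=c["image"]
a=cv2.resize(im[145:245,145:245],(400,400),interpolation=cv2.INTER_CUBIC);b=cv2.resize(im[160:250,290:380],(400,400),interpolation=cv2.INTER_CUBIC)
cv2.imwrite("pics/crop1.png",np.hstack([a,b]))
E
```

```text
blue
px 193 195 c mm 545.1 220.8 L W 96.1 25.6 ang -5.6
px 224 196 c mm 545.2 125.3 L W 145.9 23.3 ang -8.6
px 166 183 c mm 582.7 307.9 L W 119.6 24.8 ang -8.6
rack white
px 334 204 c mm 525.7 -217.7 L W 213.5 211.2 ang -89.5
wood
cratey
```

View pics/crop1.png

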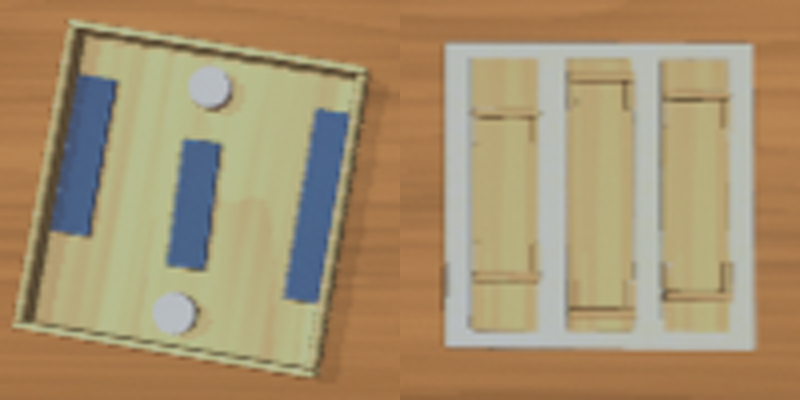

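The crop shows the mid bar (left, 119.6 mm measured, against the left/+y wall) in between the short (96) and long (146) bars. The rack's right row is the mid row, with about 131 mm between its stops. I go over the rack first for a wrist-camera measurement.

```bash
cat >> h.py <<'E'
from scipy.spatial.transform import Rotation as Ro
def rot(o): return Ro.from_quat(np.roll(o["tcp_rot"],-1)).as_matrix()
def to(o,p,yaw):
    R=rot(o); x=[np.cos(np.radians(yaw)),np.sin(np.radians(yaw)),0]; z=[0,0,-1]
    D=np.c_[x,np.cross(z,x),z]
    print("lin cm",np.round(R.T@(np.array(p)-o["tcp_pos"])*100,2),"rot deg",np.round(np.degrees(Ro.from_matrix(R.T@D).as_rotvec()),2))
def snap(ctrl,n,name):
    c=ctrl.camera(n); cv2.imwrite(f"pics/{name}.png",c["image"]); np.savez(f"{name}.npz",**c); return c
E
python3 - <<'E'
from h import *; from workcell import ctrl
o=ctrl.get_obs(); to(o,[.50,-.284,.40],0.5); to(o,[.56,.29,.40],-8.6)
E
```

```text
lin cm [ 41.7  -22.9    0.45] rot deg [-0.06  0.   13.41]
lin cm [ 61.33 -77.17   0.51] rot deg [-6.000e-02  1.000e-02  2.251e+01]
```

```bash
python3 -m pendant '[{"rotation":[0,0,7],"linear":[5,-3,0.4],"claw":9},{"rotation":[0,0,13.4],"linear":[10,-6,0.4],"claw":9},{"rotation":[0,0,13.4],"linear":[41.7,-22.9,0.4],"claw":9},{"rotation":[0,0,13.4],"linear":[41.7,-22.9,0.4],"claw":9},{"rotation":[0,0,13.4],"linear":[41.7,-22.9,0.4],"claw":9},{"rotation":[0,0,13.4],"linear":[41.7,-22.9,0.4],"claw":9},{"rotation":[0,0,13.4],"linear":[41.7,-22.9,0.4],"claw":9},{"rotation":[0,0,13.4],"linear":[41.7,-22.9,0.4],"claw":9}]'
python3 - <<'E'
from h import *; from workcell import ctrl
o=ctrl.get_obs(); to(o,[.50,-.284,.40],0.5);to(o,[.56,.29,.40],-8.6)
E
```

```text
clock: 0.9
tcp_pos: [0.4448, -0.3334, 0.4007]
tcp_rot: [-0.0, 1.0, 0.004, -0.0]
wrist_force: [0.1, -0.4, 0.1]
opening: 0.986
grasp_force: 0.0
lin cm [ 5.56 -4.89  0.07] rot deg [-0.01  0.01  0.01]
lin cm [ 12.07 -62.23   0.07] rot deg [-0.01  0.01  9.11]
```

```bash
python3 -m pendant '[{"rotation":[0,0,0],"linear":[5.5,-4.9,0],"claw":9},{"rotation":[0,0,0],"linear":[5.5,-4.9,0],"claw":9},{"rotation":[0,0,0],"linear":[5.5,-4.9,0],"claw":9},{"rotation":[0,0,0],"linear":[5.5,-4.9,0],"claw":9},{"rotation":[0,0,0],"linear":[5.5,-4.9,0],"claw":9}]'
python3 - <<'E'
from h import *; from workcell import ctrl
c=snap(ctrl,"wrist","w1"); print(c["fov_y"],np.round(c["T"],3).tolist())
o=ctrl.get_obs(); print(o["tcp_pos"],o["qd"]); to(o,[.52,.28,.40],-8.6)
E
```

```text
clock: 1.4
tcp_pos: [0.4976, -0.2861, 0.4006]
tcp_rot: [-0.0, 1.0, 0.004, -0.0]
wrist_force: [0.3, -0.3, 0.3]
opening: 0.988
grasp_force: 0.0
69.7593721605044 [[0.008, -0.959, -0.284, 0.58], [-1.0, -0.008, -0.002, -0.286], [-0.0, 0.284, -0.959, 0.382], [0.0, 0.0, 0.0, 1.0]]
[ 0.49748715 -0.2863066   0.40067321] [-0.00193029 -0.00014362 -0.00051805  0.00184725  0.00013707  0.0023198 ]
lin cm [  2.69 -56.61   0.07] rot deg [-0.    0.02  9.04]
```

View pics/w1.png

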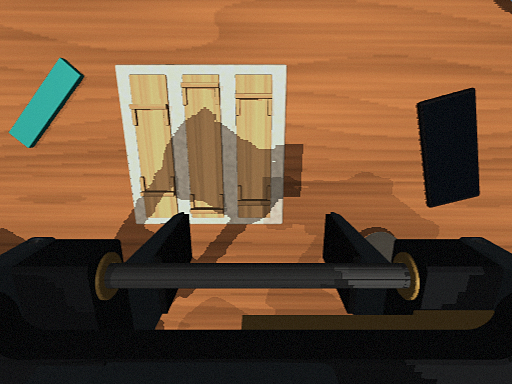

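Wrist view: the rack corners are at about (116,66), (286,66), (282,223) and (135,223). The right row has its stops at about (253,96) and (253,200), and the fingers line up with that row. I measure its edges by saturation.

Run:
```python
from h import *
c=dict(np.load("w1.npz")); top=dict(np.load("top0.npz"))
print("board",np.round(ray(c,[(116,66),(286,66),(282,223),(135,223)],.008)*1000,1).tolist())
for n,cc,rows,u0,u1 in(("w",c,range(84,145,6),222,284),("t",top,range(180,232,5),345,366)):
    S=cv2.cvtColor(cc["image"],cv2.COLOR_BGR2HSV)[:,:,1].astype(float)
    for v in rows:
        s=S[v,u0:u1]; k=np.where(s>80)[0]
        # longest run
        runs=np.split(k,np.where(np.diff(k)>2)[0]+1); r=max(runs,key=len)
        e=ray(cc,[(u0+r[0]-.5,v),(u0+r[-1]+.5,v)],.012)*1000
        print(n,v,u0+r[0],u0+r[-1],np.round(e.mean(0),1),"w",round(float(e[0,1]-e[1,1]),1))
for n,cc,u,v0,v1 in(("w",c,250,70,215),("w",c,258,70,215),("t",top,354,168,240),("t",top,357,168,240)):
    print(n,u,[int(x) for x in cc["image"][v0:v1,u].sum(1)])
```

```text
board [[633.0, -110.0], [634.7, -321.6], [424.2, -323.8], [422.4, -108.9]]
w 84 236 271 [ 613.1 -281.3] w 45.1
w 90 236 271 [ 606.  -281.4] w 45.4
w 96 235 271 [ 598.9 -280.8] w 46.9
w 102 236 271 [ 591.7 -281.4] w 45.9
w 108 236 271 [ 584.4 -281.5] w 46.2
w 114 236 271 [ 577.  -281.5] w 46.4
w 120 236 270 [ 569.5 -280.9] w 45.4
w 126 237 271 [ 561.9 -282.2] w 45.7
w 132 237 270 [ 554.3 -281.6] w 44.7
w 138 237 270 [ 546.5 -281.6] w 44.9
w 144 237 270 [ 538.6 -281.7] w 45.2
t 180 349 362 [ 600.1 -281.4] w 43.1
t 185 351 363 [ 584.6 -286. ] w 40.0
t 190 349 362 [ 569.  -281.4] w 43.0
t 195 349 363 [ 553.6 -282.9] w 46.0
t 200 350 363 [ 538.1 -284.4] w 42.9
t 205 350 356 [ 522.5 -273.7] w 21.5
t 210 350 356 [ 507.1 -273.7] w 21.4
t 215 350 355 [ 491.7 -272.1] w 18.4
t 220 352 356 [ 476.4 -276.7] w 15.3
t 225 350 363 [ 461.2 -284.3] w 42.8
t 230 350 358 [ 445.8 -276.7] w 27.5
w 250 [641, 641, 653, 665, 382, 504, 497, 493, 501, 498, 491, 492, 502, 494, 493, 487, 497, 485, 499, 495, 497, 502, 508, 333, 525, 494, 482, 510, 86, 191, 547, 498, 498, 500, 500, 492, 496, 487, 500, 496, 507, 503
[... 1279 characters left out ...]
75, 463, 462, 460, 462, 461, 457, 428, 450, 270, 462, 465, 465, 465, 465, 465, 464, 465, 465, 467, 467, 468, 469, 470, 467, 467, 470, 468, 470, 469, 471, 472, 468, 471, 471, 469, 468, 468, 469, 468, 466, 467, 468, 469, 468, 470, 469, 469, 469, 468, 469, 462, 429, 444, 365, 468, 466, 467, 463, 465, 469, 499, 550, 550, 549, 517, 359]
t 357 [373, 374, 550, 551, 545, 499, 476, 477, 477, 477, 476, 472, 429, 432, 280, 479, 481, 480, 480, 479, 481, 480, 480, 483, 484, 484, 484, 484, 484, 482, 482, 483, 482, 482, 486, 484, 484, 483, 484, 484, 484, 484, 485, 485, 484, 484, 485, 483, 484, 485, 486, 484, 485, 485, 484, 484, 479, 439, 446, 392, 484, 484, 482, 484, 484, 484, 500, 551, 551, 550, 516, 358]
```

```bash
python3 - <<'E'
from h import *
c=dict(np.load("w1.npz")); t=dict(np.load("top0.npz"))
print(ray(c,[(254,99.5),(254,198.5)],.012)*1000, ray(c,[(254,97.5),(254,200.5)],.022)*1000)
print("top",ray(t,[(356,182.5),(356,227.5)],.012)*1000)
E
python3 -m pendant '[{"rotation":[0,0,5],"linear":[1,-5,0],"claw":9},{"rotation":[0,0,9.1],"linear":[2.7,-56.6,0],"claw":9},{"rotation":[0,0,9.1],"linear":[2.7,-56.6,0],"claw":9},{"rotation":[0,0,9.1],"linear":[2.7,-56.6,0],"claw":9},{"rotation":[0,0,9.1],"linear":[2.7,-56.6,0],"claw":0},{"rotation":[0,0,9.1],"linear":[2.7,-56.6,0],"claw":0},{"rotation":[0,0,9.1],"linear":[2.7,-56.6,0],"claw":0},{"rotation":[0,0,9.1],"linear":[2.7,-56.6,0],"claw":0}]'
python3 - <<'E'
from h import *; from workcell import ctrl
o=ctrl.get_obs(); to(o,[.52,.28,.40],-8.6)
E
```

```text
[[ 594.69401988 -282.04696761]
 [ 462.6580768  -282.70920845]] [[ 596.62576338 -282.14276712]
 [ 462.94098083 -282.8132779 ]]
top [[ 592.32746627 -282.93774773]
 [ 453.53096349 -282.80599059]]
clock: 2.25
tcp_pos: [0.5158, 0.1144, 0.401]
tcp_rot: [0.0, 0.997, -0.076, 0.0]
wrist_force: [2.1, -0.7, 0.5]
opening: 0.669
grasp_force: 0.0
lin cm [ -2.08 -16.43   0.1 ] rot deg [-0.   -0.02 -0.08]
```

```bash
python3 -m pendant '[{"rotation":[0,0,0],"linear":[-2.1,-16.4,0],"claw":0},{"rotation":[0,0,0],"linear":[-2.1,-16.4,0],"claw":0},{"rotation":[0,0,0],"linear":[-2.1,-16.4,0],"claw":0},{"rotation":[0,0,0],"linear":[-2.1,-16.4,0],"claw":0},{"rotation":[0,0,0],"linear":[-2.1,-16.4,0],"claw":0},{"rotation":[0,0,0],"linear":[-2.1,-16.4,0],"claw":0},{"rotation":[0,0,0],"linear":[-2.1,-16.4,0],"claw":0},{"rotation":[0,0,0],"linear":[-2.1,-16.4,0],"claw":0}]'
python3 - <<'E'
from h import *; from workcell import ctrl
c=snap(ctrl,"wrist","w2")
rects(c,(105,100,40),(122,255,255),.016)
o=ctrl.get_obs(); print(o["tcp_pos"],o["wrist_force"])
E
```

```text
clock: 3.05
tcp_pos: [0.5201, 0.2773, 0.4009]
tcp_rot: [0.0, 0.997, -0.076, -0.0]
wrist_force: [0.9, 0.9, -0.1]
opening: 0.011
grasp_force: 0.0
px 109 226 c mm 480.7 499.9 L W 92.8 79.9 ang 20.7
px 293 148 c mm 546.7 224.4 L W 99.3 28.7 ang -5.9
px 224 128 c mm 583.8 310.9 L W 124.4 30.3 ang -8.4
px 368 134 c mm 546.6 126.5 L W 149.1 30.3 ang -8.5
[0.5200258  0.27751259 0.40088541] [0.29721949 0.20366238 0.42474158]
```

View pics/w2.png

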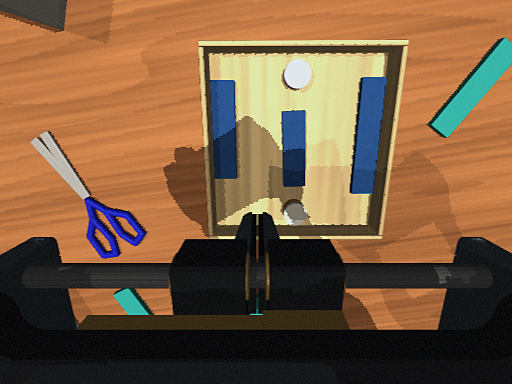

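Wrist view: the mid bar is at (224,128), measured 124 x 30 mm, centred at (583.8, 310.9) with yaw -8.5°, tight to the left (+y) wall. The short bar is at (293,148), the long bar at (368,134) and the pots at (298,74) and (294,212). I move the closed fingers over the bar.

Run:
```python
from h import *; from workcell import ctrl
o=ctrl.get_obs(); to(o,[.5834,.3079,.217],-8.5)
```

```text
lin cm [ 5.81 -3.96 18.39] rot deg [ 0.01 -0.   -0.18]
```

```bash
python3 -m pendant '[{"rotation":[0,0,0],"linear":[5.8,-4,4],"claw":0},{"rotation":[0,0,0],"linear":[5.8,-4,8],"claw":0},{"rotation":[0,0,0],"linear":[5.8,-4,12],"claw":0},{"rotation":[0,0,0],"linear":[5.8,-4,15.5],"claw":0},{"rotation":[0,0,0],"linear":[5.8,-4,17.5],"claw":0},{"rotation":[0,0,0],"linear":[5.8,-4,18.4],"claw":0},{"rotation":[0,0,0],"linear":[5.8,-4,18.4],"claw":0},{"rotation":[0,0,0],"linear":[5.8,-4,18.4],"claw":0}]'
python3 - <<'E'
from h import *; from workcell import ctrl
o=ctrl.get_obs(); to(o,[.5834,.3079,.207],-8.5); print(o["wrist_force"])
E
```

```text
clock: 3.9
tcp_pos: [0.5836, 0.3095, 0.218]
tcp_rot: [-0.0, 0.997, -0.075, 0.001]
wrist_force: [0.7, -0.7, 0.2]
opening: 0.005
grasp_force: 0.0
lin cm [0.   0.17 1.1 ] rot deg [-0.05 -0.08 -0.11]
[ 0.73308481 -0.70632116  0.17535615]
```

```bash
python3 -m pendant '[{"rotation":[0,0,0],"linear":[0,0.1,0.3],"claw":0},{"rotation":[0,0,0],"linear":[0,0.1,0.5],"claw":0},{"rotation":[0,0,0],"linear":[0,0.1,0.7],"claw":0},{"rotation":[0,0,0],"linear":[0,0.1,0.7],"claw":0},{"rotation":[0,0,0],"linear":[0,0.1,0.7],"claw":0},{"rotation":[0,0,0],"linear":[0,0.1,0.7],"claw":0}]'
python3 -m pendant '[{"rotation":[0,0,0],"linear":[0,0,0.05],"claw":0},{"rotation":[0,0,0],"linear":[0,0,0.1],"claw":0},{"rotation":[0,0,0],"linear":[0,0,0.1],"claw":0},{"rotation":[0,0,0],"linear":[0,0,0.1],"claw":0}]'
```

```text
clock: 4.5
tcp_pos: [0.583, 0.3087, 0.2098]
tcp_rot: [-0.0, 0.997, -0.075, 0.0]
wrist_force: [-0.5, -0.4, -0.6]
opening: 0.003
grasp_force: 0.0
clock: 4.9
tcp_pos: [0.583, 0.3086, 0.2087]
tcp_rot: [0.0, 0.997, -0.075, -0.0]
wrist_force: [-0.2, -0.5, -0.4]
opening: 0.005
grasp_force: 0.0
```

```bash
python3 -m pendant '[{"rotation":[0,0,0],"linear":[0,0,0.05],"claw":0},{"rotation":[0,0,0],"linear":[0,0,0.1],"claw":0},{"rotation":[0,0,0],"linear":[0,0,0.1],"claw":0},{"rotation":[0,0,0],"linear":[0,0,0.1],"claw":0}]'
python3 -m pendant '[{"rotation":[0,0,0],"linear":[0,0,0.03],"claw":0},{"rotation":[0,0,0],"linear":[0,0,0.05],"claw":0},{"rotation":[0,0,0],"linear":[0,0,0.05],"claw":0},{"rotation":[0,0,0],"linear":[0,0,0.05],"claw":0}]'
```

```text
clock: 5.3
tcp_pos: [0.5829, 0.3086, 0.2077]
tcp_rot: [0.0, 0.997, -0.075, -0.0]
wrist_force: [0.7, 0.1, 0.5]
opening: 0.006
grasp_force: 0.0
clock: 5.7
tcp_pos: [0.583, 0.3086, 0.2072]
tcp_rot: [-0.0, 0.997, -0.075, 0.0]
wrist_force: [1.3, -0.6, -0.3]
opening: 0.005
grasp_force: 0.0
```

```bash
python3 -m pendant '[{"rotation":[0,0,0],"linear":[0,0,0.03],"claw":0},{"rotation":[0,0,0],"linear":[0,0,0.03],"claw":0},{"rotation":[0,0,0],"linear":[0,0,0.03],"claw":0}]'
python3 -m pendant '[{"rotation":[0,0,0],"linear":[0,0,0.03],"claw":0},{"rotation":[0,0,0],"linear":[0,0,0.03],"claw":0},{"rotation":[0,0,0],"linear":[0,0,0.03],"claw":0}]'
```

```text
clock: 6.0
tcp_pos: [0.583, 0.3087, 0.2071]
tcp_rot: [-0.0, 0.997, -0.075, 0.0]
wrist_force: [-0.9, -0.3, 3.5]
opening: 0.005
grasp_force: 2.0
clock: 6.3
tcp_pos: [0.583, 0.3086, 0.2071]
tcp_rot: [-0.0, 0.997, -0.075, 0.0]
wrist_force: [-2.8, -0.1, 8.5]
opening: 0.006
grasp_force: 4.4
```

Contact at about 8 N. I ease off slightly and slide off the wall (tool +y).

```bash
python3 -m pendant '[{"rotation":[0,0,0],"linear":[0,0,-0.01],"claw":0},{"rotation":[0,0,0],"linear":[0,0.2,-0.01],"claw":0},{"rotation":[0,0,0],"linear":[0,0.5,-0.01],"claw":0},{"rotation":[0,0,0],"linear":[0,0.8,-0.01],"claw":0},{"rotation":[0,0,0],"linear":[0,0.8,-0.01],"claw":0}]'
```

```text
clock: 6.8
tcp_pos: [0.582, 0.3005, 0.2071]
tcp_rot: [-0.0, 0.997, -0.075, 0.0]
wrist_force: [-0.6, -2.1, 6.8]
opening: 0.003
grasp_force: 3.2
```

```bash
python3 - <<'E'
from h import *; from workcell import ctrl
c=snap(ctrl,"top","t2"); rects(c,(105,100,40),(122,255,255),.016,(145,145,245,245))
E
python3 -m pendant '[{"rotation":[0,0,0],"linear":[0,0.3,0],"claw":0},{"rotation":[0,0,0],"linear":[0,0.6,0],"claw":0},{"rotation":[0,0,0],"linear":[0,0.9,0],"claw":0},{"rotation":[0,0,0],"linear":[0,1.2,0],"claw":0}]'
python3 - <<'E'
from h import *; from workcell import ctrl
c=snap(ctrl,"wrist","w3"); rects(c,(105,100,40),(122,255,255),.016,None,30)
E
```

```text
px 195 195 c mm 544.7 218.6 L W 94.4 20.6 ang -6.0
px 224 196 c mm 545.2 125.4 L W 145.9 23.2 ang -8.5
clock: 7.25
tcp_pos: [0.5802, 0.2889, 0.2071]
tcp_rot: [-0.0, 0.997, -0.075, 0.0]
wrist_force: [0.7, 1.1, 5.7]
opening: 0.002
grasp_force: 2.8
px 257 302 c mm 528.9 296.5 L W 20.0 1.5 ang -8.7
px 359 306 c mm 513.0 223.7 L W 33.8 22.7 ang -6.0
px 359 230 c mm 573.2 220.7 L W 45.6 29.5 ang -6.3
px 251 188 c mm 611.4 286.8 L W 63.2 29.4 ang -8.6
px 501 197 c mm 581.8 130.8 L W 80.6 21.8 ang 6.0
```

View pics/w3.png

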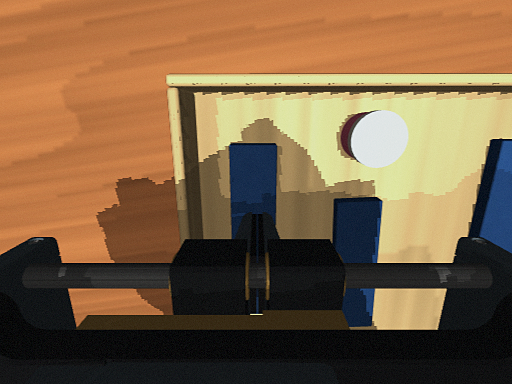

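The bar moves along with the fingers: it is now at (252,180), about 20 mm off the wall at u≈185. I slide 8 mm more, lift, and measure again.

```bash
python3 -m pendant '[{"rotation":[0,0,0],"linear":[0,0.3,0],"claw":0},{"rotation":[0,0,0],"linear":[0,0.6,0],"claw":0},{"rotation":[0,0,0],"linear":[0,0.8,0],"claw":0},{"rotation":[0,0,0],"linear":[0,0.8,0],"claw":0}]'
python3 -m pendant '[{"rotation":[0,0,0],"linear":[0,0,-0.5],"claw":0},{"rotation":[0,0,0],"linear":[0,0,-3],"claw":0},{"rotation":[0,0,0],"linear":[0,0,-8],"claw":0},{"rotation":[0,0,0],"linear":[-3,0,-10],"claw":5.4},{"rotation":[0,0,0],"linear":[-4,0,-12],"claw":5.4},{"rotation":[0,0,0],"linear":[-4,0,-12],"claw":5.4},{"rotation":[0,0,0],"linear":[-4,0,-12],"claw":5.4}]'
python3 - <<'E'
from h import *; from workcell import ctrl
c=snap(ctrl,"wrist","w4"); R=rects(c,(105,100,40),(122,255,255),.016)
o=ctrl.get_obs(); print(o["tcp_pos"],o["opening"])
b=min([r for r in R if 118<r[2]<131],key=lambda r:abs(r[1]-285))
for z in(.26,.183): to(o,[b[0]/1000,b[1]/1000,z],b[4])
E
```

```text
clock: 7.7
tcp_pos: [0.579, 0.2807, 0.2071]
tcp_rot: [-0.0, 0.997, -0.075, 0.0]
wrist_force: [-0.5, -1.9, 6.0]
opening: 0.001
grasp_force: 3.2
clock: 8.4
tcp_pos: [0.5393, 0.2869, 0.3269]
tcp_rot: [-0.0, 0.997, -0.075, 0.0]
wrist_force: [0.1, 0.9, -0.5]
opening: 0.326
grasp_force: 0.0
px 89 292 c mm 438.4 512.3 L W 34.6 15.9 ang 81.4
px 88 250 c mm 500.2 488.0 L W 69.8 41.5 ang 81.4
px 313 172 c mm 546.6 223.7 L W 99.7 29.1 ang -6.1
px 255 149 c mm 579.9 283.2 L W 123.5 29.2 ang -8.6
px 405 156 c mm 546.6 126.3 L W 148.1 30.4 ang -8.5
[0.53945202 0.28678329 0.32617065] 0.36894625133909115
lin cm [ 4.05 -0.25  6.62] rot deg [ 0.02  0.02 -0.  ]
lin cm [ 4.06 -0.25 14.32] rot deg [ 0.02  0.02 -0.  ]
```

The bar is now at (579.9, 283.2), clear on both sides. I grasp with a 48 mm opening.

```bash
python3 -m pendant '[{"rotation":[0,0,0],"linear":[4,-0.2,1],"claw":4.8},{"rotation":[0,0,0],"linear":[4.1,-0.2,4],"claw":4.8},{"rotation":[0,0,0],"linear":[4.1,-0.2,8],"claw":4.8},{"rotation":[0,0,0],"linear":[4.1,-0.2,10],"claw":4.8},{"rotation":[0,0,0],"linear":[4.1,-0.2,11.5],"claw":4.8},{"rotation":[0,0,0],"linear":[4.1,-0.2,12.4],"claw":4.8},{"rotation":[0,0,0],"linear":[4.1,-0.2,12.7],"claw":4.8},{"rotation":[0,0,0],"linear":[4.1,-0.2,12.7],"claw":4.8}]'
python3 -m pendant '[{"rotation":[0,0,0],"linear":[0,0,0],"claw":2},{"rotation":[0,0,0],"linear":[0,0,0],"claw":2},{"rotation":[0,0,0],"linear":[0,0,0],"claw":2},{"rotation":[0,0,0],"linear":[0,0,0],"claw":2},{"rotation":[0,0,0],"linear":[0,0,0],"claw":2},{"rotation":[0,0,0],"linear":[0,0,0],"claw":2}]' 15
```

```text
clock: 9.25
tcp_pos: [0.5803, 0.2828, 0.2]
tcp_rot: [-0.0, 0.997, -0.075, 0.0]
wrist_force: [-0.0, -0.2, 0.6]
opening: 0.527
grasp_force: 0.0
clock: 9.85
tcp_pos: [0.5803, 0.2829, 0.2006]
tcp_rot: [-0.0, 0.997, -0.075, 0.001]
wrist_force: [-0.1, 0.2, 6.3]
opening: 0.329
grasp_force: 15.0
```

```bash
python3 -m pendant '[{"rotation":[0,0,0],"linear":[0,0,-1],"claw":2},{"rotation":[0,0,0],"linear":[0,0,-3],"claw":2},{"rotation":[0,0,0],"linear":[0,0,-6],"claw":2},{"rotation":[0,0,0],"linear":[0,0,-9],"claw":2},{"rotation":[0,0,0],"linear":[0,0,-12],"claw":2},{"rotation":[0,0,0],"linear":[0,0,-12],"claw":2},{"rotation":[0,0,0],"linear":[0,0,-12],"claw":2}]'
python3 - <<'E'
from h import *; from workcell import ctrl
c=snap(ctrl,"wrist","w5"); R=rects(c,(105,100,40),(122,255,255),.12+.016)
o=ctrl.get_obs(); to(o,[.529,-.282,.32],0.4)
E
```

```text
clock: 10.55
tcp_pos: [0.58, 0.2828, 0.3208]
tcp_rot: [-0.0, 0.997, -0.075, 0.001]
wrist_force: [-0.1, -1.0, -1.5]
opening: 0.327
grasp_force: 15.0
px 257 301 c mm 534.0 289.7 L W 30.0 21.8 ang 81.4
px 110 301 c mm 549.5 393.0 L W 28.9 8.1 ang 28.5
px 87 309 c mm 546.1 411.4 L W 35.7 22.4 ang -0.1
px 315 202 c mm 599.9 242.7 L W 47.3 17.0 ang -6.0
px 257 204 c mm 603.2 279.2 L W 77.5 30.0 ang -8.8
px 405 193 c mm 594.7 186.9 L W 86.7 18.2 ang -8.3
lin cm [ 3.410e+00  5.659e+01 -2.000e-02] rot deg [ 0.01  0.01 -8.99]
```

View pics/w5.png

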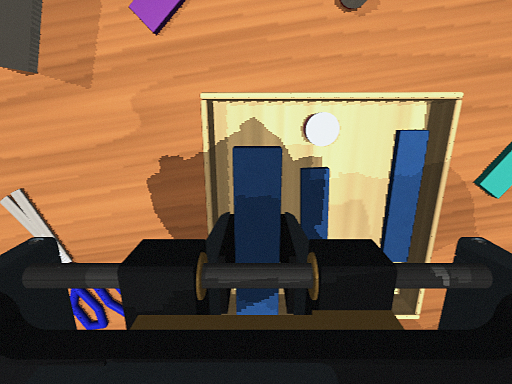

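Bar held level and centred (256,230); the short and long bars stay put. I carry it to the rack.

```bash
python3 -m pendant '[{"rotation":[0,0,-5],"linear":[1,3,0],"claw":2},{"rotation":[0,0,-9],"linear":[2,7,0],"claw":2},{"rotation":[0,0,-9],"linear":[3.4,12,0],"claw":2},{"rotation":[0,0,-9],"linear":[3.4,17,0],"claw":2},{"rotation":[0,0,-9],"linear":[3.4,22,0],"claw":2},{"rotation":[0,0,-9],"linear":[3.4,27,0],"claw":2},{"rotation":[0,0,-9],"linear":[3.4,32,0],"claw":2},{"rotation":[0,0,-9],"linear":[3.4,37,0],"claw":2}]'
python3 -m pendant '[{"rotation":[0,0,0],"linear":[0,4,0],"claw":2},{"rotation":[0,0,0],"linear":[0,8,0],"claw":2},{"rotation":[0,0,0],"linear":[0,12,0],"claw":2},{"rotation":[0,0,0],"linear":[0,15,0],"claw":2},{"rotation":[0,0,0],"linear":[0,17,0],"claw":2},{"rotation":[0,0,0],"linear":[0,17,0],"claw":2}]'
python3 - <<'E'
from h import *; from workcell import ctrl
o=ctrl.get_obs(); to(o,[.529,-.282,.23],0.4)
E
```

```text
clock: 11.4
tcp_pos: [0.5577, -0.0881, 0.3187]
tcp_rot: [-0.0, 1.0, 0.004, -0.001]
wrist_force: [0.1, 0.8, -0.1]
opening: 0.326
grasp_force: 15.0
clock: 12.0
tcp_pos: [0.5597, -0.2583, 0.3189]
tcp_rot: [-0.0, 1.0, 0.003, -0.0]
wrist_force: [-0.5, 0.1, -0.3]
opening: 0.327
grasp_force: 15.0
lin cm [-3.07  2.35  8.89] rot deg [-0.01  0.05 -0.11]
```

```bash
python3 -m pendant '[{"rotation":[0,0,0],"linear":[-3,2.3,1],"claw":2},{"rotation":[0,0,0],"linear":[-3,2.3,4],"claw":2},{"rotation":[0,0,0],"linear":[-3,2.3,7],"claw":2},{"rotation":[0,0,0],"linear":[-3,2.3,8.5],"claw":2},{"rotation":[0,0,0],"linear":[-3,2.3,8.9],"claw":2},{"rotation":[0,0,0],"linear":[-3,2.3,8.9],"claw":2},{"rotation":[0,0,0],"linear":[-3,2.3,8.9],"claw":2},{"rotation":[0,0,0],"linear":[-3,2.3,8.9],"claw":2}]'
python3 - <<'E'
from h import *; from workcell import ctrl
c=snap(ctrl,"wrist","w6")
o=ctrl.get_obs(); to(o,[.529,-.282,.207],0.4)
p=o["tcp_pos"]; print(p)
e=proj(c,[[p[0]+.0625,p[1]+.015,p[2]-.1846],[p[0]+.0625,p[1]-.015,p[2]-.1846]]);print("expected front bar corners",e)
E
```

```text
clock: 12.8
tcp_pos: [0.5304, -0.2795, 0.2317]
tcp_rot: [0.0, 1.0, 0.004, 0.001]
wrist_force: [0.0, 0.2, -0.7]
opening: 0.327
grasp_force: 15.0
lin cm [-0.14  0.25  2.47] rot deg [ 0.05 -0.07  0.02]
[ 0.53037822 -0.27951179  0.23166956]
expected front bar corners [[231.62871721 146.41854287]
 [281.75769688 146.78167021]]
```

View pics/w6.png

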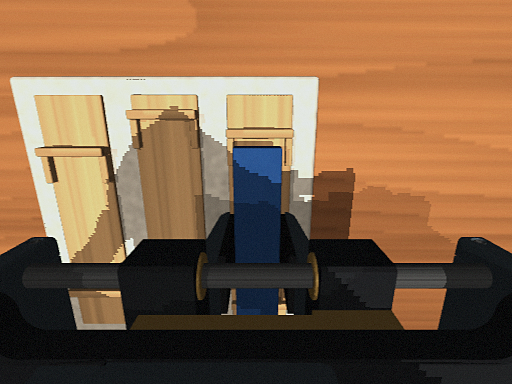

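Wrist view: the bar front edge is at (233–281,147) and the mid row's plate runs u=227–293 at v≈100, with its end stop at v≈128–138. Bar and row are lined up with a slight sideways offset. I check the numbers.

Run:
```python
from h import *
c=dict(np.load("w6.npz"))
S=cv2.cvtColor(c["image"],cv2.COLOR_BGR2HSV)[:,:,1]
for v in(100,106,112,118):
    k=np.where(S[v,215:306]>80)[0]+215; e=ray(c,[(k[0]-.5,v),(k[-1]+.5,v)],.012)*1000; print(v,k[0],k[-1],e.mean(0).round(1),(e[0]-e[1]).round(1))
for u in(245,260,270): print([int(x) for x in c["image"][120:152,u].sum(1)])
for v in(137.5,138.5,140.5): print(v,ray(c,(258,v),.012)*1000,ray(c,(258,v),.022)*1000)
```

```text
100 227 292 [ 620.8 -281.2] [-0.3 45.7]
106 227 292 [ 616.8 -281.3] [-0.3 45.9]
112 227 291 [ 612.8 -281. ] [-0.3 45.5]
118 227 291 [ 608.7 -281. ] [-0.3 45.8]
[527, 529, 527, 526, 530, 532, 563, 264, 192, 313, 569, 569, 541, 533, 530, 508, 541, 460, 120, 587, 569, 268, 298, 311, 303, 353, 35, 37, 237, 278, 272, 269]
[549, 563, 555, 551, 562, 564, 588, 312, 200, 317, 572, 563, 542, 525, 521, 512, 540, 449, 145, 554, 609, 314, 341, 339, 354, 388, 23, 36, 248, 303, 290, 279]
[576, 566, 568, 566, 566, 578, 597, 318, 203, 318, 565, 555, 543, 525, 525, 524, 518, 426, 391, 541, 613, 309, 345, 338, 366, 394, 20, 36, 246, 287, 276, 270]
137.5 [[ 595.22988964 -280.42135316]] [[ 596.08827406 -280.37122622]]
138.5 [[ 594.52279281 -280.42727157]] [[ 595.41633638 -280.37685035]]
140.5 [[ 593.10431106 -280.4391443 ]] [[ 594.06838614 -280.38813273]]
```

```bash
python3 -m pendant '[{"rotation":[0,0,0],"linear":[-0.16,0.22,0.4],"claw":2},{"rotation":[0,0,0],"linear":[-0.16,0.22,0.9],"claw":2},{"rotation":[0,0,0],"linear":[-0.16,0.22,1.4],"claw":2},{"rotation":[0,0,0],"linear":[-0.16,0.22,1.8],"claw":2},{"rotation":[0,0,0],"linear":[-0.16,0.22,2.1],"claw":2},{"rotation":[0,0,0],"linear":[-0.16,0.22,2.3],"claw":2},{"rotation":[0,0,0],"linear":[-0.16,0.22,2.3],"claw":2},{"rotation":[0,0,0],"linear":[-0.16,0.22,2.3],"claw":2}]'
```

```text
clock: 13.65
tcp_pos: [0.5286, -0.2817, 0.2078]
tcp_rot: [0.0, 1.0, 0.004, 0.0]
wrist_force: [-0.4, -0.8, -0.8]
opening: 0.33
grasp_force: 15.0
```

```bash
python3 -m pendant '[{"rotation":[0,0,0],"linear":[0,0,0.05],"claw":2},{"rotation":[0,0,0],"linear":[0,0,0.1],"claw":2},{"rotation":[0,0,0],"linear":[0,0,0.1],"claw":2},{"rotation":[0,0,0],"linear":[0,0,0.1],"claw":2}]'
```

```text
clock: 14.05
tcp_pos: [0.5285, -0.2817, 0.2068]
tcp_rot: [0.0, 1.0, 0.004, 0.0]
wrist_force: [-0.3, -0.1, -1.0]
opening: 0.324
grasp_force: 15.0
```

```bash
python3 -m pendant '[{"rotation":[0,0,0],"linear":[0,0,0.03],"claw":2},{"rotation":[0,0,0],"linear":[0,0,0.05],"claw":2},{"rotation":[0,0,0],"linear":[0,0,0.05],"claw":2},{"rotation":[0,0,0],"linear":[0,0,0.05],"claw":2}]'
```

```text
clock: 14.45
tcp_pos: [0.5285, -0.2817, 0.2065]
tcp_rot: [0.0, 1.0, 0.004, 0.0]
wrist_force: [-1.9, 0.8, 4.9]
opening: 0.326
grasp_force: 15.0
```

Seated with a 5 N touch. I release and retreat.

```bash
python3 -m pendant '[{"rotation":[0,0,0],"linear":[0,0,0],"claw":4.6},{"rotation":[0,0,0],"linear":[0,0,0],"claw":4.6},{"rotation":[0,0,0],"linear":[0,0,0],"claw":4.6},{"rotation":[0,0,0],"linear":[0,0,0],"claw":4.6}]'
python3 -m pendant '[{"rotation":[0,0,0],"linear":[0,0,-1],"claw":4.6},{"rotation":[0,0,0],"linear":[0,0,-4],"claw":4.6},{"rotation":[0,0,0],"linear":[0,0,-8],"claw":4.6},{"rotation":[0,0,0],"linear":[0,0,-12],"claw":4.6},{"rotation":[0,0,0],"linear":[-3,0,-16],"claw":4.6},{"rotation":[0,0,0],"linear":[-5,0,-18],"claw":4.6},{"rotation":[0,0,0],"linear":[-5,0,-18],"claw":4.6},{"rotation":[0,0,0],"linear":[-5,0,-18],"claw":4.6}]'
python3 - <<'E'
from h import *; from workcell import ctrl
c=snap(ctrl,"wrist","w7"); rects(c,(105,100,40),(122,255,255),.022)
t=snap(ctrl,"top","t7"); rects(t,(105,100,40),(122,255,255),.016,(145,145,375,245))
i=c["image"][40:240,90:310]; cv2.imwrite("pics/f.png",np.hstack([cv2.resize(i,(440,400)),t["image"][80:280:1,140:460:1].repeat(1,0)[:200].copy() if 0 else cv2.resize(t["image"][90:270,140:320],(360,400))]))
E
```

```text
clock: 14.85
tcp_pos: [0.5285, -0.2817, 0.2062]
tcp_rot: [-0.0, 1.0, 0.004, -0.0]
wrist_force: [-0.2, 0.4, 0.3]
opening: 0.505
grasp_force: 0.0
clock: 15.65
tcp_pos: [0.4784, -0.2821, 0.387]
tcp_rot: [0.0, 1.0, 0.003, 0.001]
wrist_force: [0.7, 0.7, -0.9]
opening: 0.505
grasp_force: 0.0
px 257 137 c mm 528.1 -282.0 L W 124.6 28.7 ang 0.9
px 357 193 c mm 558.0 -283.6 L W 58.8 27.6 ang -0.1
px 193 195 c mm 545.1 221.1 L W 95.4 25.2 ang -5.7
px 224 196 c mm 545.2 125.3 L W 145.9 23.3 ang -8.6
```

View pics/f.png

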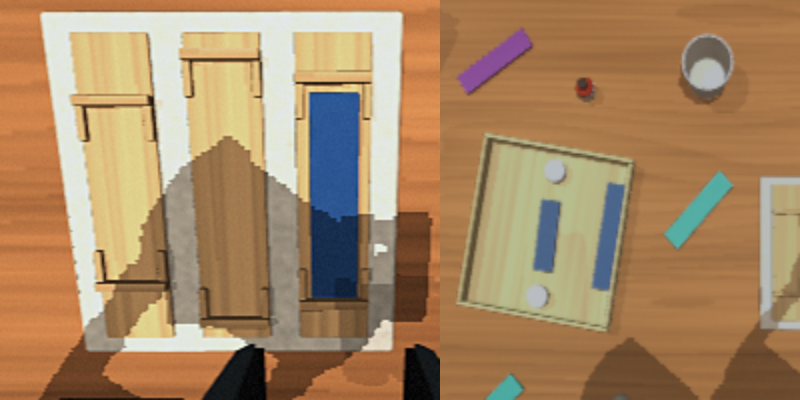

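The bar lies flat in the right-hand row between its stops and lips (crop 333,195). The short and long bars are still in the crate, the table items are untouched, and the gripper is clear.

```bash
python3 -c "
from workcell import ctrl
print(ctrl.sign_off())"
```

```text
the job is handed in; nothing more can be done
None
```

The 125 mm bar was slid off the crate wall with about a 6–8 N press and laid flat and released in its matching rack row; the other two bars stayed in the crate, nothing else on the table was disturbed, and the job was handed in at about 16 s.

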